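# Slide the specimen mount along the rail into its corner pocket

## Robot

A 7-joint arm with a two-finger parallel gripper is mounted at the origin on the work surface. World frame = base frame: x ahead of the robot, y to its left, z up, the work surface at z = 0. Lengths are in m, angles in rad, forces in N, time in s.
With the tool pointing down it reaches from about 0.4 to 0.85 m from the base axis. Payload 10.4 kg.
Tool frame: the origin (TCP) lies where the fingers leave the gripper's body, on its centre line; the fingertips stand 70 mm ahead of it and the grasp point (between the pads) lies 51 mm ahead of it (arm.pinch_z is the distance from the TCP to the grasp point, in m); z points along the fingers, x is the direction in which the jaws open and shut, and the axes are right-handed (so a half turn about z gives the same grasp; the last joint's range is limited). The gripper opens to 87 mm and grips with 3 to 60 N. Pads are 19 mm wide; open, the fingers measure 117 mm over their backs; the gripper's body (75 mm by 190 mm) begins 51 mm behind the grasp point.
Start: joints at [-1.266, 0.332, -0.065, 1.46, 0.022, 1.35, -0.088], TCP at [0.201, 0.592, 0.292] pointing down, gripper open.
Joint ranges: [-2.6, 2.6], [-0.5, 2.12], [-1.47, 1.34], [0.16, 2.42], [-1.27, 4.41], [0.06, 2.06], [-2.6, 2.6]. Speed limits (rad/s): [2.22, 2.22, 2.79, 2.79, 3.14, 3.14, 3.14].

## Interface

Orientations are given as a rotation vector (axis times angle).
In Python, from plant import arm gives the robot as it stands.
- The arm moves only by the shell command python3 -m creep 'ROWS' [FORCE]. ROWS is a JSON object of lists of equal length, an entry for each row: "translation": the shift along the world's x, y, z in mm, a list of three; "turn": the turn about the world's z in degrees; "hand": the opening, from -1 (shut) to 1 (fully open). In form: {"translation": [[x, y, z], ...], "turn": [turn, ...], "hand": [hand, ...]}. A call has 1 to 20 rows; each row is the pose to reach, as a shift and turn from the pose commanded when the call began; what a row does not reach only later rows make up. A row lasts 1/10 s, in which the tool goes at most 50 mm and 8.59 degrees, less where a joint would pass 70% of its speed; a pose out of reach is approached as far as the arm can. A call with a gripper value outside its range is refused whole. The fingers move at their own pace and stop on an object; FORCE is the grip in N (left out, the last holds). Time passes only in rows, so rows that repeat a pose let the fingers close. It gives the time, the measured TCP pose, the force and the opening at its end, in the units of the state.
- arm.get_obs(): the state, without advancing time (a new reading comes with each control period).
- arm.snapshot(name): name is "side" or "top"; returns a dict with "image" (420x560x3 uint8, red, green, blue), "vertical_fov" (degrees; the focal length in pixels is half the picture's height over the tangent of half this angle, whatever the lens; pixels are square), "cx", "cy" (the principal point, pixels), "cam_to_world" (4x4, takes a point from camera to world coordinates). Camera axes: x right, y up, looking along -z (the intrinsics and any distortion apply to the point x, -y, -z); pixel columns grow to the right and rows downward; lengths in m; the calibration is good to about 2 mm. A picture is of the moment at which its call begins. There is no depth.
- arm.sign_off(): hands the job in, once; it reports no verdict.
The state is a dict: "clock": time; "joint_pos": joint angles; "joint_vel": joint speeds; "joint_torque": joint torques, N m; "tool_pos": TCP position; "ee_rot": TCP orientation; "ft_force": force on the tool from outside, world axes, zero at the start; "moment": the same for the moment, N m; "grip_width": finger opening in m.
Only numpy, scipy, OpenCV 4.12 (cv2) and the standard library are available. Lean on these libraries where they do the work, as an engineer would, in place of code of your own. Each camera call takes 0.05 s, during which the arm holds its last target. There are 200 camera calls.

## Task

Without picking anything up, use the fingertips to push the red specimen mount across the black locating plate until its long side lies flat against the long rail, then, keeping it along the rail, slide it into the corner pocket until it is fully home against the rail and the end stop. Keep it flat on the plate all the way, leave everything else where it stands, and finish clear of it.

Things in the scene. Friction and masses are not known exactly. Their poses are not given: they have to be found in the camera images.
- plate: Fixed black locating plate flat on the table, 190 (its x) by 280 (its y) by 20 mm thick. Origin at the centre of its underside, z up; its top face is 20 mm above. It stands anywhere within 7 by 16 cm, turned up to 0.4 rad. On it, in bright aluminium, stand the rail, end stop and lip of a corner pocket; the rail is on the side away from the robot (+x), the pocket at the +y end.
- rail (a point): Middle of the long rail's inner face, at its top edge: x = 70, y = 0, z = 36 mm in the plate's frame, axes parallel to the plate's. The rail is 16 mm high above the plate's top, 15 mm wide, runs along y from -135 to +135 mm, and its inner face looks to -x.
- stop (a point): Point on the end stop's inner face (which looks to -y), at its top edge, in mid-pocket: x = 53, y = 125, z = 36 mm in the plate's frame, axes parallel. The stop is 16 mm high above the plate's top, 10 mm thick, spans x from 24 to 85 mm and meets the rail at a right angle.
- lip (a point): Middle of the top of the short lip facing the rail: x = 30, y = 115, z = 30 mm in the plate's frame, axes parallel. The lip is 10 mm high above the plate's top, 12 mm wide and 20 mm long (y 105 to 125), with a slanted lead-in on to y = 92, flaring away from the rail. Pocket between rail and lip: 34 mm wide, 20 mm deep.
- pocket (a point): Where the centre of the red mount is when fully home in the corner: x = 55, y = 100, z = 32 mm in the plate's frame, axes parallel to the plate's.
- red_mount_center (a point): Centre of the red specimen mount: a loose rectangular resin block, 30 mm (its x) by 50 mm (its y, the long side) by 24 mm high, about 75 g, with a flush round steel specimen in its top. It starts flat on the plate, well away from the rail on the robot's side of it, its long side within 0.35 rad of the rail's direction. 30 mm of its length still stands out of the pocket when it is home.
- green_mount_center (a point): Centre of the green mount, the same shape and size as the red one, also loose on the plate, beside the red one along the rail's direction (either may be nearer to the pocket). It must not be moved.
- eyepiece_center (a point): Centre of a loose dark microscope eyepiece, 34 mm in diameter and 45 mm tall, standing on the plate near its corner on the robot's side at the pocket's end. It must not be moved.
- jar_center (a point): Centre of a loose polishing-paste jar, 56 mm in diameter and 55 mm tall, on the table to the left of the plate. Leave it.
- bottle_center (a point): Centre of a loose closed white bottle, 54 mm in diameter and 120 mm tall, on the table to the right of the plate. Leave it.
- screwdriver_grip (a point): Handle of a loose screwdriver, 160 mm long, lying on the table to the right of the plate, nearer to the robot. Leave it.
Mind the look-alikes: they are no part of the job. Of the things like the part that bears red_mount_center, leave any that is yellow; of the rest the smaller one is meant.

How it is judged:
By the outcome, as a careful person would: the job done as asked, in the order asked, and still so for the second after the job is handed in, with the robot touching nothing.
It also fails if it takes over 51 s, if anything falls off the work surface, if the arm or the gripper's body presses on something with over 40 N, if the wrist force passes 120 N, or if a joint passes its speed limit or range.

## Working session

There is one attempt and no reset: what is moved stays moved. The work goes in short steps, Python scripts to look and compute and a shell command to move; the robot and the scene stay as the last step left them, time stands still between calls to the robot, and variables do not carry over. Pictures are saved under pics/ and viewed, about 8 in all and at most 12, crops included, and the job is handed in when it is done.

```bash
mkdir -p pics; ls; cat > h.py <<'E'
import numpy as np, cv2
from plant import arm
def snap(n,f=None):
    s=arm.snapshot(n)
    if f: cv2.imwrite('pics/'+f,s['image'][:,:,::-1])
    return s
def K(s):
    f=s['image'].shape[0]/2/np.tan(np.radians(s['vertical_fov'])/2)
    return np.array([[f,0,s['cx']],[0,f,s['cy']],[0,0,1.]])
def ray(s,uv,z):
    uv=np.atleast_2d(np.float64(uv)); d=np.array(s.get('dist',np.zeros(5)),float)
    p=cv2.undistortPoints(uv[:,None],K(s),d)[:,0]
    T=np.array(s['cam_to_world']); D=np.c_[p[:,0],-p[:,1],-np.ones(len(p))]@T[:3,:3].T
    o=T[:3,3]; return o+D*((z-o[2])/D[:,2])[:,None]
def proj(s,P):
    T=np.linalg.inv(np.array(s['cam_to_world'])); q=np.atleast_2d(P)@T[:3,:3].T+T[:3,3]; q=q*[1,-1,-1]
    return (q/q[:,2:])@K(s).T
E
python3 - <<'E'
from h import *
for n in('top','side'):
    s=snap(n,n+'0.png'); print({k:(np.round(v,3).tolist() if k!='image' else 0) for k,v in s.items()})
print(arm.get_obs())
E
```

```text
pics
{'image': 0, 'vertical_fov': 48.486, 'cx': 280.49, 'cy': 209.641, 'cam_to_world': [[-0.008, 0.994, -0.113, 0.342], [-1.0, -0.01, -0.012, -0.034], [-0.013, 0.112, 0.994, 1.232], [0.0, 0.0, 0.0, 1.0]]}
{'image': 0, 'vertical_fov': 54.214, 'cx': 279.327, 'cy': 211.697, 'cam_to_world': [[0.932, 0.225, -0.284, 0.166], [-0.362, 0.565, -0.741, -0.848], [-0.006, 0.794, 0.608, 0.717], [0.0, 0.0, 0.0, 1.0]]}
{'clock': 0.1, 'joint_pos': array([-1.26559129,  0.33278751, -0.06469724,  1.46079958,  0.02158173,
        1.34990125, -0.08849378]), 'joint_vel': array([ 0.00100296, -0.00163602,  0.00058414, -0.00176423, -0.00071677,
       -0.0004536 ,  0.00050924]), 'joint_torque': array([ 2.25936121e-03, -6.24534702e+01,  2.52439070e-02, -3.90717494e+01,
       -6.12294255e-02,  3.65511782e-02,  9.65444701e-05]), 'tool_pos': array([0.20114729, 0.59149629, 0.29157423]), 'ee_rot': array([ 2.55353317e+00,  1.82879617e+00, -1.50035281e-03]), 'ft_force': array([-0.07884248, -0.69893404, -0.04960091]), 'moment': array([ 0.02522342,  0.01277669, -0.05439519]), 'grip_width': 0.08700641470927897}
```

View pics/top0.png

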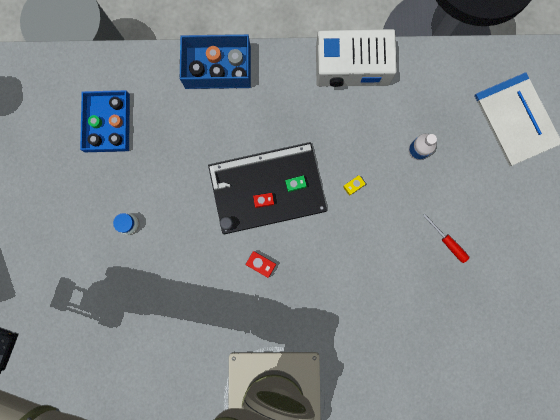

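View pics/side0.png

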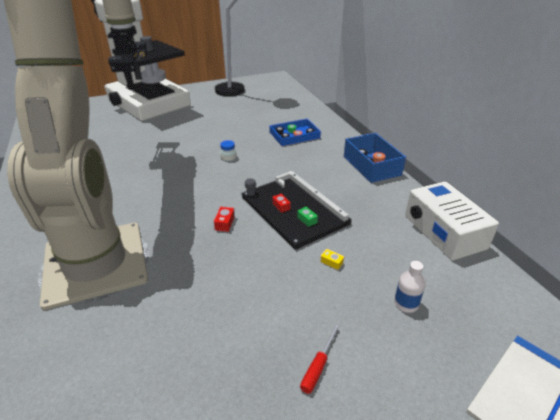

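Candidates, in top-view pixels:
- Small red block on the plate (264,200).
- Larger red block on the table (261,264).
- Green block (296,184).
- Yellow block (355,185).

I choose the small red one on the plate. The eyepiece is at (227,224) and the pocket is at the upper left, near (215,180).

```bash
cat > meas.py <<'E'
from h import *
def blob(s,lo,hi,lo2=None,hi2=None,win=None,amin=40):
    h=cv2.cvtColor(s['image'],cv2.COLOR_RGB2HSV); m=cv2.inRange(h,np.array(lo),np.array(hi))
    if lo2 is not None: m|=cv2.inRange(h,np.array(lo2),np.array(hi2))
    if win: k=np.zeros_like(m); k[win[1]:win[3],win[0]:win[2]]=1; m*=k
    m=cv2.morphologyEx(m,cv2.MORPH_CLOSE,np.ones((3,3)))
    c,_=cv2.findContours(m,cv2.RETR_EXTERNAL,cv2.CHAIN_APPROX_NONE)
    return [x for x in sorted(c,key=cv2.contourArea)[::-1] if cv2.contourArea(x)>amin]
RED=((0,150,60),(8,255,255),(172,150,60),(180,255,255)); GRN=((45,130,50),(80,255,255))
def rect(s,c,z):  # min rect on plane z in mm
    P=ray(s,c[:,0].astype(float),z)[:,:2]*1000
    return cv2.minAreaRect(P.astype(np.float32))
E
python3 - <<'E'
from meas import *
s=snap('top')
for nm,a in(('red',RED),('green',GRN)):
    for c in blob(s,*a):
        x,y,w,h=cv2.boundingRect(c); print(nm,(x,y,w,h),cv2.contourArea(c),rect(s,c,.044))
h=cv2.cvtColor(s['image'],cv2.COLOR_RGB2HSV)
# plate outline: dark + bright rail in window
m=cv2.inRange(h,np.array((0,0,0)),np.array((180,255,60))); k=np.zeros_like(m);k[135:242,200:335]=1
c,_=cv2.findContours(cv2.morphologyEx(m*k,cv2.MORPH_CLOSE,np.ones((5,5))),0,1); c=max(c,key=cv2.contourArea)
print('dark',rect(s,c,.02),cv2.boundingRect(c))
m=cv2.inRange(h,np.array((0,0,150)),np.array((180,60,255)))*k
c,_=cv2.findContours(m,0,1)
for q in c:
    if cv2.contourArea(q)>20: print('bright',cv2.contourArea(q),cv2.boundingRect(q),rect(s,q,.036))
cv2.imwrite('pics/c1.png',cv2.resize(s['image'][135:245,200:335,::-1],None,fx=5.9,fy=5.4,interpolation=2))
t=snap('side'); cv2.imwrite('pics/c2.png',cv2.resize(t['image'][160:250,230:360,::-1],None,fx=6,fy=6,interpolation=2))
E
```

```text
red (246, 251, 30, 27) 386.5 ((338.23394775390625, 32.672119140625), (66.99201202392578, 40.09154510498047), 59.7893180847168)
red (442, 235, 27, 28) 266.0 ((373.2821350097656, -459.5653991699219), (78.48304748535156, 23.640056610107422), 43.19489288330078)
red (253, 193, 21, 15) 221.5 ((501.9560241699219, 25.327604293823242), (33.16670227050781, 50.20685958862305), 8.26294231414795)
green (285, 175, 22, 17) 224.0 ((544.4556274414062, -58.33213806152344), (33.561458587646484, 50.89532470703125), 13.628355979919434)
green (88, 115, 14, 13) 112.5 ((715.1775512695312, 469.6756896972656), (37.61027145385742, 27.842243194580078), 52.78431701660156)
dark ((537.5321044921875, 16.2169189453125), (188.57421875, 279.19500732421875), 12.087563514709473) (210, 143, 117, 91)
bright 14169.5 (200, 135, 135, 107) ((535.6468505859375, 16.81549072265625), (352.7212219238281, 279.07098388671875), 89.32503509521484)
```

View pics/c1.png

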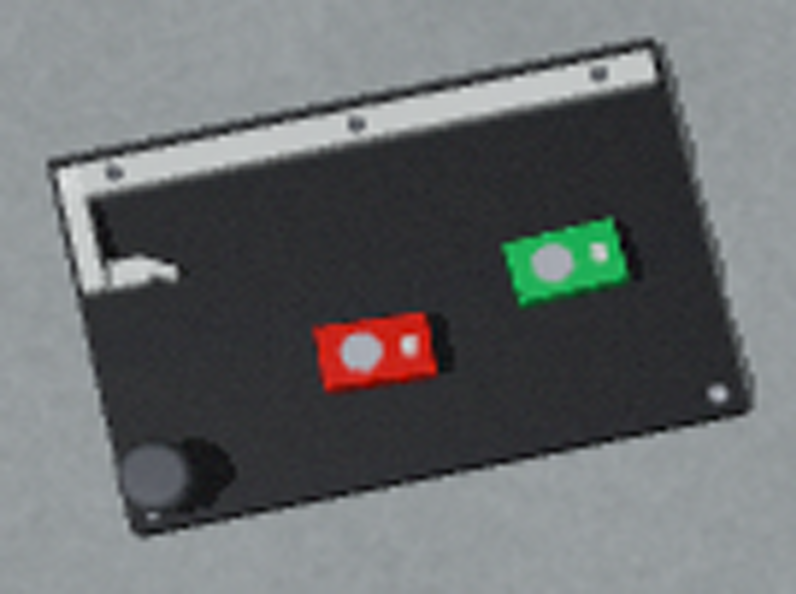

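The crop confirms the choice: the small red mount is on the plate at (264,200), with green to its right and the pocket at upper left. Next I refine the plate pose from the rail and stop edges, and the mount pose from its far top edges.

```bash
cat >> meas.py <<'E'
C0=np.array([537.5,16.2]); A0=np.radians(12.09)
def R(a): return np.array([[np.cos(a),-np.sin(a)],[np.sin(a),np.cos(a)]])
def toP(w,c=None,a=None): return (np.asarray(w)-(C0 if c is None else c))@R(A0 if a is None else a)
def toW(p): return np.asarray(p)@R(A0).T+C0
def red(s):
    c=[q for q in blob(s,*RED,win=(205,138,330,236))][0]
    r=rect(s,c,.044); P=toP(ray(s,c[:,0].astype(float),.044)[:,:2]*1000)
    a=r[2] if r[1][0]<r[1][1] else r[2]-90
    da=np.radians(a)-A0; Q=P@R(da)          # in block axes
    hi=np.percentile(Q,96,axis=0)
    ctr=(hi+[.0,.0]-[15,25])@R(da).T
    return ctr,np.degrees(da),r
E
python3 - <<'E'
from meas import *
s=snap('top'); g=cv2.cvtColor(s['image'],cv2.COLOR_RGB2GRAY)
big=cv2.resize(g,None,fx=4,fy=4,interpolation=cv2.INTER_CUBIC)
c,_=cv2.findContours(((big>110)*255).astype(np.uint8),cv2.RETR_LIST,cv2.CHAIN_APPROX_NONE)
U=np.vstack(c)[:,0]/4.-.375
P=toP(ray(s,U,.036)[:,:2]*1000)
m=(abs(P[:,0]-70)<6)&(P[:,1]>-125)&(P[:,1]<100); q=np.polyfit(P[m,1],P[m,0],1); r=P[m,0]-np.polyval(q,P[m,1])
k=abs(r)<1.5; q=np.polyfit(P[m,1][k],P[m,0][k],1)
print('rail x=%.2f slope deg %.2f n%d'%(q[1],np.degrees(q[0]),k.sum()))
m=(abs(P[:,1]-125)<6)&(P[:,0]>40)&(P[:,0]<66); print('stop y',np.percentile(P[m,1],[10,50,90]),m.sum())
print(red(s)); print(arm.get_obs()['clock'])
for p in ([-78,16],[-31,16],[55,16]): print(p,toW(p))
E
```

```text
rail x=70.72 slope deg 0.08 n336
stop y [125.37975218 125.70037486 126.01004769] 38
(array([-31.54507693,  15.97911224]), np.float64(-3.8270576858520506), ((501.9560241699219, 25.327604293823242), (33.16670227050781, 50.20685958862305), 8.26294231414795))
0.25
[-78, 16] [457.87888857  15.50818038]
[-31, 16] [503.83641951  25.35223188]
[55, 16] [587.92892293  43.36475165]
```

```bash
python3 -m creep '{"translation":[[20,-40,0],[40,-80,0],[60,-120,0],[80,-160,0],[100,-200,0],[120,-240,0],[140,-285,0],[160,-330,0],[180,-375,0],[200,-420,0],[220,-465,0],[235,-510,0],[250,-550,0],[257,-576,0],[257,-576,0],[257,-576,0],[257,-576,-40],[257,-576,-80],[257,-576,-110],[257,-576,-130]],"turn":[2,4,6,8,10,12,14,16,18,20,22,24,26,28,30,30.9,30.9,30.9,30.9,30.9],"hand":[-0.54,-0.54,-0.54,-0.54,-0.54,-0.54,-0.54,-0.54,-0.54,-0.54,-0.54,-0.54,-0.54,-0.54,-0.54,-0.54,-0.54,-0.54,-0.54,-0.54]}' 20
python3 - <<'E'
from meas import *
o=arm.get_obs(); r=o['ee_rot']; print(o['clock'],o['tool_pos'],o['ft_force'],o['grip_width'],o['joint_pos'],np.degrees(2*np.arctan2(r[1],r[0])),toP(o['tool_pos'][:2]*1000))
t=snap('side'); cv2.imwrite('pics/c3.png',cv2.resize(t['image'][120:260,200:380,::-1],None,fx=4.2,fy=4.2,interpolation=2))
E
```

```text
clock: 2.25
tool_pos: [0.4571, 0.0165, 0.1601]
ee_rot: [-1.972, -2.443, 0.003]
ft_force: [-0.3, 0.3, -0.3]
grip_width: 0.0202
2.25 [0.45707964 0.01648822 0.16014629] [-0.28960052  0.3313114  -0.30716658] 0.020241669133880442 [-0.62999435  0.0850612   0.51872503  2.0660234  -0.04985062  1.0044826
  1.69742432] -257.8190234920309 [-78.57625428  17.12569892]
```

View pics/c3.png

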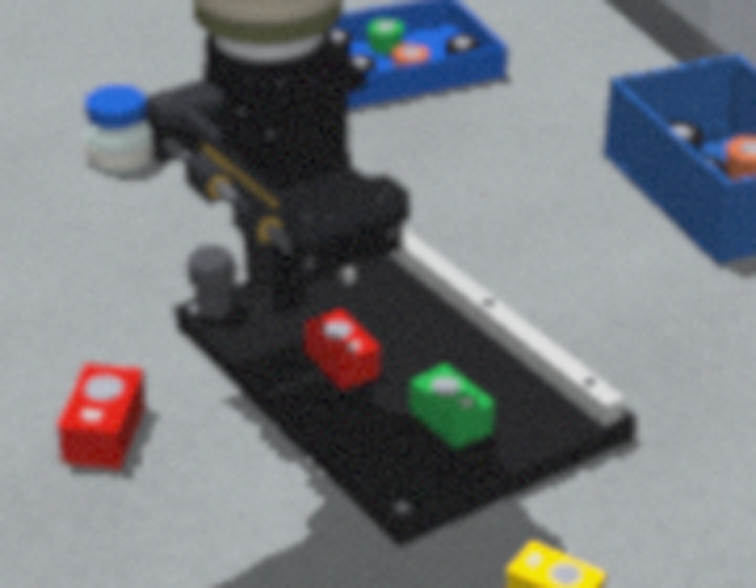

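```bash
python3 -m creep '{"translation":[[0,0,-20],[0,0,-40],[0,0,-55],[0,0,-62],[0,0,-62],[7.8,1.7,-62],[14.7,3.1,-62],[20.5,4.4,-62],[26.4,5.7,-62],[32.3,6.9,-62],[38.1,8.2,-62],[44,9.4,-62],[49.9,10.7,-62],[55.7,11.9,-62],[61.6,13.2,-62],[67.5,14.5,-62],[73.3,15.7,-62],[79.2,17,-62],[85.1,18.2,-62],[88,18.8,-62]],"turn":[0,0,0,0,0,0,0,0,0,0,0,0,0,0,0,0,0,0,0,0],"hand":[-0.54,-0.54,-0.54,-0.54,-0.54,-0.54,-0.54,-0.54,-0.54,-0.54,-0.54,-0.54,-0.54,-0.54,-0.54,-0.54,-0.54,-0.54,-0.54,-0.54]}'
python3 - <<'E'
from meas import *
o=arm.get_obs(); print(o['clock'],o['tool_pos'],o['ft_force'],toP(o['tool_pos'][:2]*1000))
s=snap('top'); 
try: print(red(s))
except Exception as e: print(e)
t=snap('side')
a=cv2.resize(s['image'][135:245,200:335,::-1],(400,326),interpolation=2); b=cv2.resize(t['image'][140:250,230:365,::-1],(400,326),interpolation=2)
cv2.imwrite('pics/d1.png',np.hstack([a,b]))
E
```

```text
clock: 4.3
tool_pos: [0.5468, 0.0347, 0.1003]
ee_rot: [1.974, 2.444, 0.0]
ft_force: [0.2, -0.5, -0.2]
grip_width: 0.0199
4.3 [0.54684159 0.03470784 0.10026586] [ 0.22119455 -0.51821172 -0.19845724] [13.01082192 16.14075749]
list index out of range
```

View pics/d1.png

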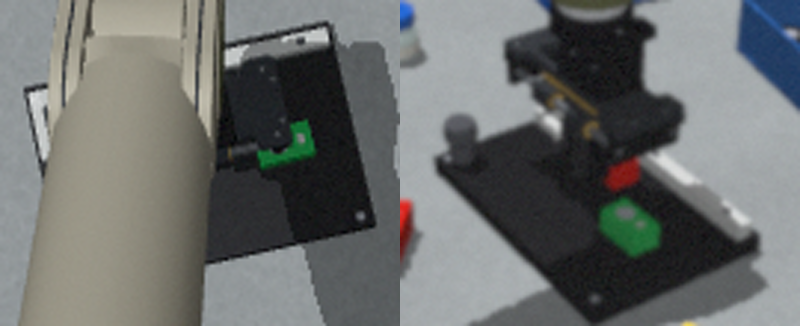

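```bash
python3 -m creep '{"translation":[[2.9,0.6,-1],[5.9,1.3,-2],[8.8,1.9,-2],[11.7,2.5,-2],[13.7,2.9,-2],[14.7,3.1,-2],[14.7,3.1,-2]],"turn":[0,0,0,0,0,0,0],"hand":[-0.54,-0.54,-0.54,-0.54,-0.54,-0.54,-0.54]}'
python3 -m creep '{"translation":[[1,0.2,0],[2,0.4,0],[2.9,0.6,0],[2.9,0.6,0]],"turn":[0,0,0,0],"hand":[-0.54,-0.54,-0.54,-0.54]}'
python3 -m creep '{"translation":[[1,0.2,0],[2,0.4,0],[2,0.4,0]],"turn":[0,0,0],"hand":[-0.54,-0.54,-0.54]}'
```

```text
clock: 5.1
tool_pos: [0.5611, 0.0377, 0.0983]
ee_rot: [1.974, 2.443, 0.0]
ft_force: [-0.3, 1.3, 0.9]
grip_width: 0.0204
clock: 5.5
tool_pos: [0.5639, 0.0383, 0.0983]
ee_rot: [1.974, 2.444, 0.0]
ft_force: [0.5, 0.5, -0.7]
grip_width: 0.02
clock: 5.8
tool_pos: [0.5654, 0.0385, 0.0981]
ee_rot: [-1.974, -2.443, 0.001]
ft_force: [-4.8, -0.8, 2.8]
grip_width: 0.0204
```

```bash
python3 -m creep '{"translation":[[1,0.2,0],[1.5,0.3,0],[1.5,0.3,0]],"turn":[0,0,0],"hand":[-0.54,-0.54,-0.54]}'
python3 - <<'E'
from meas import *
o=arm.get_obs(); print(toP(o['tool_pos'][:2]*1000))
t=snap('side');cv2.imwrite('pics/d2.png',cv2.resize(t['image'][140:250,230:365,::-1],(800,600),interpolation=2))
E
```

```text
clock: 6.1
tool_pos: [0.5656, 0.0386, 0.098]
ee_rot: [-1.973, -2.441, 0.004]
ft_force: [-12.1, -0.8, 9.6]
grip_width: 0.0198
[32.19044662 15.96297795]
```

View pics/d2.png

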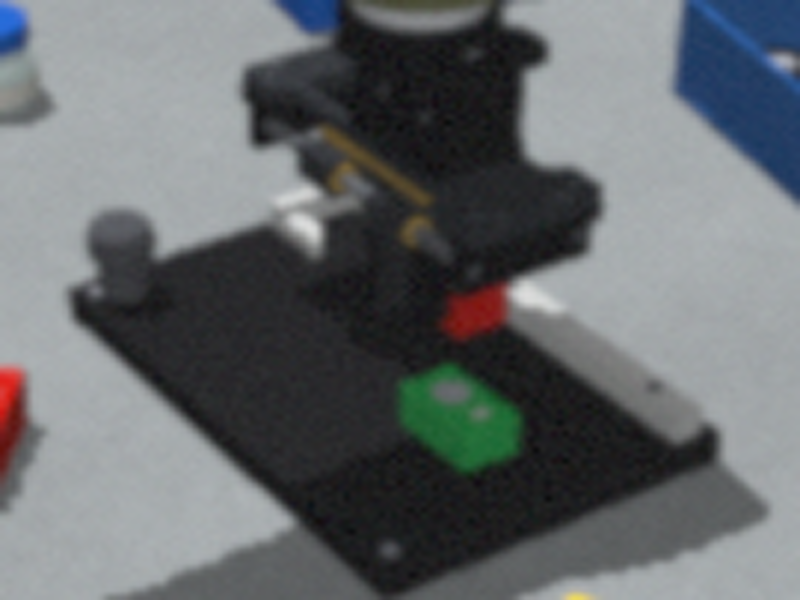

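```bash
python3 -m creep '{"translation":[[-5,-1,0],[-15,-3,0],[-30,-6,10],[-39,-8,30],[-39,-8,60],[-30,-15,60],[-15,-25,60],[0,-35,60],[15,-46,60],[28.5,-46,60],[28.5,-46,60],[28.5,-46,60],[28.5,-46,60],[28.5,-46,60],[28.5,-46,60],[28.5,-46,60],[28.5,-46,60],[28.5,-46,60]],"turn":[0,0,0,-8,-16,-24,-32,-40,-48,-56,-64,-72,-80,-88,-90,-90,-90,-90],"hand":[-0.54,-0.54,-0.54,-0.54,-1,-1,-1,-1,-1,-1,-1,-1,-1,-1,-1,-1,-1,-1]}'
python3 - <<'E'
from meas import *
o=arm.get_obs(); r=o['ee_rot']; print(toP(o['tool_pos'][:2]*1000),np.degrees(2*np.arctan2(r[1],r[0]))%360,o['grip_width'],o['joint_pos'])
t=snap('side');s=snap('top')
a=cv2.resize(s['image'][135:245,200:335,::-1],(400,326),interpolation=2); b=cv2.resize(t['image'][140:250,230:365,::-1],(400,326),interpolation=2)
cv2.imwrite('pics/d3.png',np.hstack([a,b]))
E
```

```text
clock: 7.95
tool_pos: [0.5957, -0.0071, 0.1583]
ee_rot: [-3.124, -0.333, -0.001]
ft_force: [-0.4, 1.7, -0.2]
grip_width: 0.0009
[ 52.04757699 -34.94980128] 12.176689193531047 0.0008828593038887867 [-0.69952046  0.4805513   0.81128741  1.73122437 -0.38657905  1.09723419
  0.4476802 ]
```

View pics/d3.png

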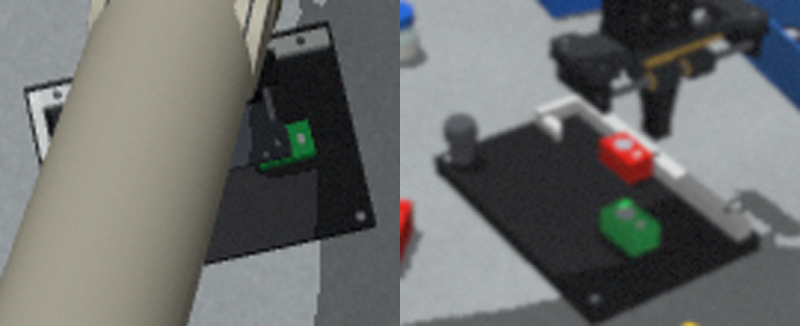

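```bash
python3 -m creep '{"translation":[[0,0,-20],[0,0,-40],[0,0,-54],[0,0,-60],[0,0,-60],[0,0,-60]],"turn":[0,0,0,0,0,0],"hand":[-1,-1,-1,-1,-1,-1]}'
python3 -m creep '{"translation":[[-1,4.9,0],[-1.9,8.8,0],[-2.7,12.7,0],[-3.3,15.6,0],[-4,18.6,0],[-4.8,22.5,0],[-5.6,26.4,0],[-6.5,30.3,0],[-7.3,34.2,0],[-8.2,38.1,0],[-9,42,0],[-9.8,46,0],[-10.5,48.9,0]],"turn":[0,0,0,0,0,0,0,0,0,0,0,0,0],"hand":[-1,-1,-1,-1,-1,-1,-1,-1,-1,-1,-1,-1,-1]}'
python3 - <<'E'
from meas import *
o=arm.get_obs(); r=o['ee_rot']; print(toP(o['tool_pos'][:2]*1000),np.degrees(2*np.arctan2(r[1],r[0]))%360)
t=snap('side');s=snap('top')
a=cv2.resize(s['image'][135:245,200:335,::-1],(400,326),interpolation=2); b=cv2.resize(t['image'][140:250,230:365,::-1],(400,326),interpolation=2)
cv2.imwrite('pics/d4.png',np.hstack([a,b]))
E
```

```text
clock: 8.65
tool_pos: [0.5962, -0.0072, 0.0989]
ee_rot: [3.124, 0.331, 0.001]
ft_force: [-1.1, -0.1, 0.5]
grip_width: 0.0002
clock: 9.95
tool_pos: [0.5852, 0.0423, 0.0983]
ee_rot: [-3.124, -0.332, -0.0]
ft_force: [-0.3, -0.4, 0.9]
grip_width: 0.0006
[52.14560654 15.53948637] 12.134900473186178
```

View pics/d4.png

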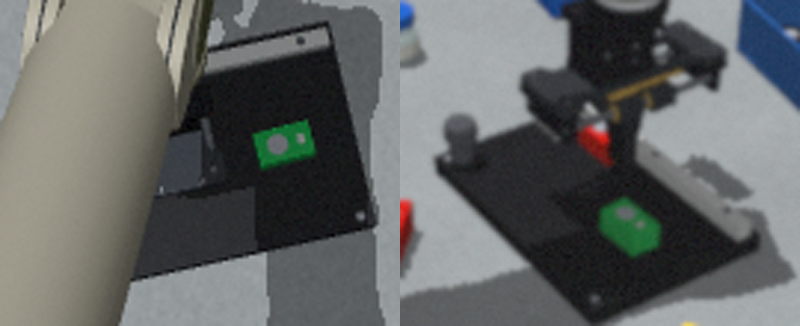

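```bash
python3 -m creep '{"translation":[[-0.8,3.9,0],[-1.7,7.8,0],[-2.5,11.7,0],[-3.3,15.6,0],[-4,18.6,0],[-4.6,21.5,0],[-5.2,24.5,0],[-5.9,27.4,0],[-6.5,30.3,0],[-7.1,33.3,0],[-7.7,36.2,0],[-8.4,39.1,0],[-8.4,39.1,0]],"turn":[0,0,0,0,0,0,0,0,0,0,0,0,0],"hand":[-1,-1,-1,-1,-1,-1,-1,-1,-1,-1,-1,-1,-1]}'
python3 -m creep '{"translation":[[-0.4,2,0],[-0.8,3.9,0],[-1.2,5.9,0],[-1.5,6.9,0],[-1.5,6.9,0]],"turn":[0,0,0,0,0],"hand":[-1,-1,-1,-1,-1]}'
python3 - <<'E'
from meas import *
o=arm.get_obs(); print(toP(o['tool_pos'][:2]*1000))
E
```

```text
clock: 11.35
tool_pos: [0.5769, 0.0815, 0.0983]
ee_rot: [-3.124, -0.333, -0.0]
ft_force: [0.6, 0.5, 0.7]
grip_width: 0.0004
clock: 11.85
tool_pos: [0.5754, 0.0881, 0.0983]
ee_rot: [-3.124, -0.332, -0.0]
ft_force: [0.3, 0.3, -0.3]
grip_width: 0.0006
[52.11756017 62.34762251]
```

```bash
python3 -m creep '{"translation":[[-0.2,1,0],[-0.4,2,0],[-0.6,2.9,0],[-0.6,2.9,0]],"turn":[0,0,0,0],"hand":[-1,-1,-1,-1]}'
python3 -m creep '{"translation":[[-0.2,1,0],[-0.4,2,0],[-0.4,2,0]],"turn":[0,0,0],"hand":[-1,-1,-1]}'
python3 -m creep '{"translation":[[-0.2,1,0],[-0.3,1.5,0],[-0.3,1.5,0]],"turn":[0,0,0],"hand":[-1,-1,-1]}'
python3 - <<'E'
from meas import *
o=arm.get_obs(); print(toP(o['tool_pos'][:2]*1000))
E
```

```text
clock: 12.25
tool_pos: [0.5752, 0.0886, 0.0984]
ee_rot: [3.122, 0.329, 0.001]
ft_force: [1.0, -6.9, 0.8]
grip_width: 0.0003
clock: 12.55
tool_pos: [0.5751, 0.0888, 0.0986]
ee_rot: [3.12, 0.326, 0.002]
ft_force: [2.2, -12.2, 0.5]
grip_width: 0.0008
clock: 12.85
tool_pos: [0.575, 0.089, 0.0987]
ee_rot: [3.119, 0.324, 0.002]
ft_force: [2.7, -16.6, 2.7]
grip_width: 0.0004
[51.8788269  63.35081928]
```

The fingers stopped about 3 mm short of where I expected, so I back off and look.

```bash
python3 -m creep '{"translation":[[1,-5,0],[3,-15,0],[6,-30,10],[8,-40,50],[8,-40,90],[8,-80,130],[-20,-120,150],[-40,-170,150],[-60,-220,150],[-60,-260,150],[-60,-260,150],[-60,-260,150]],"turn":[0,0,0,0,0,0,0,0,0,0,0,0],"hand":[-1,-1,-1,-1,-1,-1,-1,-1,-1,-1,-1,-1]}'
python3 - <<'E'
from meas import *
t=snap('side');s=snap('top')
try: print(red(s))
except Exception as e: print(e)
a=cv2.resize(s['image'][140:210,205:291,::-1],(400,326),interpolation=2); b=cv2.resize(t['image'][155:225,240:326,::-1],(400,326),interpolation=2)
cv2.imwrite('pics/d5.png',np.hstack([a,b]))
E
```

```text
clock: 14.05
tool_pos: [0.5134, -0.1683, 0.249]
ee_rot: [-3.125, -0.325, -0.001]
ft_force: [1.2, 0.4, -0.0]
grip_width: 0.0002
(array([54.56612403, 99.31437526]), np.float64(0.027747306823730587), ((568.7742919921875, 125.15431213378906), (32.899749755859375, 49.532737731933594), 12.11774730682373))
```

View pics/d5.png

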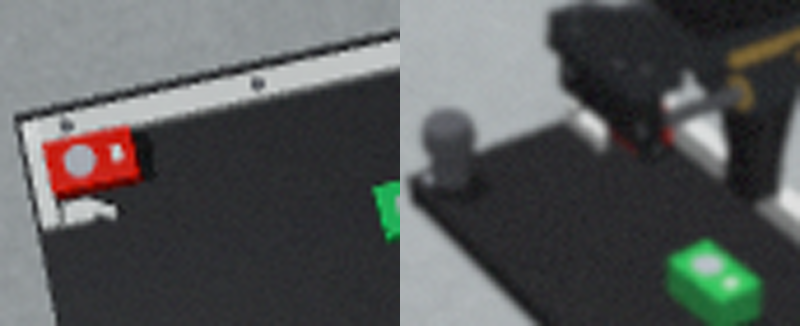

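```bash
python3 - <<'E'
from meas import *
X=[];n=8
for i in range(n):
    s=snap('top'); im=s['image'].astype(np.float32); X.append(im)
im=np.mean(X,0); d=cv2.resize(im[...,0]-im[...,1],None,fx=8,fy=8,interpolation=cv2.INTER_CUBIC)
m=(d>75).astype(np.uint8); m[:138*8]=0; m[236*8:]=0; m[:,:205*8]=0; m[:,330*8:]=0
c=max(cv2.findContours(m,0,1)[0],key=cv2.contourArea); print('peak',d[m>0].mean())
P=toP(ray(s,(c[:,0]+.5)/8-.5,.044)[:,:2]*1000)
k=(P[:,1]>85)&(P[:,1]<115); e=P[k&(P[:,0]>60)]; q=np.polyfit(e[:,1],e[:,0],1); print('+x edge',np.polyval(q,100),'deg',np.degrees(q[0]))
k=(P[:,0]>47)&(P[:,0]<63); print('y edges',np.median(P[k&(P[:,1]>110),1]),np.median(P[k&(P[:,1]<90),1]))
for c in blob(s,*GRN): print(rect(s,c,.044)[0])
print(arm.get_obs()['clock'])
E
```

```text
peak 146.10706
+x edge 70.66206486976792 deg 0.5283917531643038
y edges 125.14519525518102 75.63005896713729
(544.391357421875, -58.075950622558594)
(715.1775512695312, 469.6756896972656)
14.55
```

```bash
python3 -c "
from plant import arm
print(arm.sign_off())"
```

```text
the job is handed in; nothing more can be done
None
```

The red mount is home in the corner pocket, and I handed the job in at about 14.6 s on the robot's clock. I pushed it with two slightly open fingertips until its long side met the rail (about 12 N). Then I slid it along the rail with the fingers shut until it met the end stop (about 17 N), and withdrew well clear.

What the last checks on the top view showed, in the plate's frame:
- **Against the rail:** the mount's edge measured x = 70.7 mm and the rail face 70.7 mm. The mount lay parallel to the rail within about 0.5°, which is roughly the noise of the measurement.
- **Against the stop:** the mount's end measured y = 125.1 mm and the stop face 125.7 mm. Its measured length also came out 0.5 mm short, so any real gap is about 0.5 mm or less.
- **Green mount:** it had moved less than 0.3 mm, within noise.
- **Eyepiece and the rest:** the fingers went nowhere near them. The eyepiece looked in place in the later pictures. I took no final measurement of it or of the items on the table.

**One disagreement:** in the final push the fingers stopped about 3 mm earlier than the first push had led me to expect. I put this down to the camera calibration (about 2 mm), since the mount, rail and stop agreed when measured in the same picture.

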